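# Load the ring plate in its caddy and drop the gate latch

### The job

Load the loose black ring plate into the blue caddy: lay it flat on the caddy floor, slide it fully back under the rear hold-down lip and let go. Then close the caddy's gate, lifting the latch bar (the one with the red ball) over the striker and letting it drop fully into the catch. Leave the other things on the bench where they are.

Things in the scene. Friction and masses are not known exactly. Their poses are not given: they have to be found in the camera images.
- plate: Black round ring plate, 148 mm across, 9 mm thick, with a plain upright aluminium lifting knob in its centre (26 mm across, from 9 mm to 53 mm above the underside; foot flange 32 mm across up to 13 mm). Loose, about 0.35 kg. Origin: centre of its underside; z up. Round, so its yaw does not matter.
- plate_grip (a point): Point on the axis of the plate's lifting knob, 36 mm above the plate's underside: a good grasp height.
- caddy: Blue tray-shaped caddy fixed to the bench, 180 (x) x 174 (y) mm, top open. Origin: centre of its underside; x points from the gate to the back, y to its left, z up. Floor at z = 6 mm. Inside, the side walls stand at y = -78 and +78 mm and the back wall at x = 78 mm, all 30 mm tall. A hold-down lip roofs the back of the floor. The front (x = -83 mm) is closed by the gate.
- gate (a joint): Gate hinge, vertical axis: 0 = closed (gate along the caddy's y), grows as the free end swings out to the caddy's -x, up to 1.1 rad; starts at 0.7 to 0.85. Stays where it is left. A clear panel 6 mm thick, 49 mm tall, reaching 159 mm from the hinge. At angle g its direction from hinge to free end is (-sin g, -cos g) in the caddy's x, y.
- gate_hinge (a point): Foot of the gate's hinge axis, at (-83, 86, 0) mm in the caddy frame.
- latch_bar (a joint): Latch bar's pivot on the gate, horizontal axis square to the gate: 0 = down (level, on its rest), grows as the free end is lifted, up to 0.55 rad. Falls back by its own weight (bar 0.12 kg). Steel bar 8 mm thick, 14 mm tall, in the gate's plane above its top edge, free end 155 mm from the pivot.
- bar_pivot (a point): Centre of the latch bar's pivot, 45 mm from the gate's hinge axis along the gate, 60 mm above the caddy's underside.
- bar_knob (a point): Centre of the red ball (28 mm across, on a 10 mm stem) to grip the bar by: 95 mm along the bar from the pivot towards its free end and 42 mm above the bar's centre line (102 mm above the caddy's underside when the bar is down). It moves with gate and bar.
- bar_tip (a point): Middle of the bar's free end.
- home (a point): Point on the caddy floor where the centre of the plate's underside belongs: (0, 0, 6) mm in the caddy frame. There the plate has about 4 mm of play all round.
- lip_edge (a point): Middle of the lip's front lower edge, at (48, 0, 26) mm in the caddy frame. The lip covers x = 48 to 84, y = -55 to 55 mm, 20 mm above the floor, top at z = 31 mm. So the plate cannot be lowered straight home: lower it some 35 mm in front of home (centre at x = -35, y = 0 mm; it clears the gate as that starts), then slide it back.
- striker_top (a point): Middle of the striker's top, at (-96, -101, 75) mm in the caddy frame: a steel upright 12 mm thick in front of the notch. A bar that is down (underside z = 53 mm) runs against it and stops the gate at about 0.13 rad; lifted 0.18 rad or more, the bar passes over.
- catch (a point): Middle of the catch's notch floor, at (-83, -101, 50) mm in the caddy frame. The steel catch, 26 mm wide along y, stands beside the gate's free end. The notch is 15 mm wide along the caddy's x; the bar lies in it when the gate is closed. Behind it the catch rises to z = 85 mm.
- bottle: translucent wash bottle, 69 mm across, 248 mm tall; origin at the centre of its underside; a bystander
- loupe: black standing loupe, 40 mm across and tall; origin at the centre of its underside; a bystander
- weight: brass-coloured knob weight, 36 mm across, 46 mm tall; origin at the centre of its underside; a bystander
- hexkeys: aluminium block with hex keys standing in it, 36 x 60 x 82 mm; origin at the centre of its underside; a bystander

How it is judged (in metres and radians):
On the way, in this order (a step that is already met when the one before it is completed fails the run):
1. the plate lies flat on the caddy floor, back under the lip, and is let go (x of plate in the frame of caddy between -0.016 and 0.012 m and y of plate in the frame of caddy between -0.012 and 0.012 m and z of plate in the frame of caddy below 0.011 m and angle between plate's own z axis and vertical below 0.06 rad and contact force between the fingers and plate below 0.1 N and value of joint gate above 0.2 rad), for 0.2 s.
2. the bar is carried, lifted, over the striker as the gate closes (value of joint gate below 0.08 rad and value of joint latch_bar above 0.14 rad), for 0.04 s.
At the end, for the whole second after the job is handed in: The gate is closed (under 0.04 rad) with the latch bar fully down in the catch (under 0.05 rad), and the plate lies flat (within 0.06 rad, underside no more than 11 mm above the caddy's underside) and at rest in the caddy, its centre within 12 mm of home sideways and backwards and 16 mm forwards (x of plate in the frame of caddy between -0.016 and 0.012 m and y of plate in the frame of caddy between -0.012 and 0.012 m and z of plate in the frame of caddy below 0.011 m and angle between plate's own z axis and vertical below 0.06 rad and value of joint gate below 0.04 rad and value of joint latch_bar below 0.05 rad and linear speed of plate below 0.02 m/s and velocity of joint gate below 0.05 rad/s); the robot touches nothing.
It fails at once if the wash bottle is pushed away (more than 40 mm) or knocked over (distance of bottle from where it was at the start of the episode above 0.04 m or angle between bottle's own z axis and vertical above 0.5 rad).
It fails at once if the loupe is pushed away (more than 40 mm) or knocked over (distance of loupe from where it was at the start of the episode above 0.04 m or angle between loupe's own z axis and vertical above 0.5 rad).
It fails at once if the weight is pushed away (more than 40 mm) or knocked over (distance of weight from where it was at the start of the episode above 0.04 m or angle between weight's own z axis and vertical above 0.5 rad).
It fails at once if the hex key block is pushed away (more than 40 mm) or knocked over (distance of hexkeys from where it was at the start of the episode above 0.04 m or angle between hexkeys's own z axis and vertical above 0.5 rad).
It also fails if it takes over 56 s, if anything falls off the work surface, if the arm or the gripper's body presses on something with over 40 N, if the wrist force passes 120 N, or if a joint passes its speed limit or range.

### The arm

A 6-joint arm with a two-finger parallel gripper is mounted at the origin on a cart in front of the work surface, level with it; the furniture and walls round the work are solid. World frame = base frame: x ahead of the robot, y to its left, z up, the work surface at z = 0. Lengths are in m, angles in degrees, forces in N, time in s.
With the tool pointing down it reaches from about 0.4 to 0.825 m from the base axis. Payload 7 kg.
Tool frame: the origin (TCP) lies at the very end of the fingers, on their centre line; the grasp point (between the pads) lies 19 mm behind it (ctrl.hold_point_z is the distance from the TCP to the grasp point, in m); z points along the fingers, y is the line along which they close (so a half turn about z gives the same grasp; the last joint's range is limited). The gripper opens to 88 mm and grips with 3 to 60 N. Pads are 19 mm wide; open, the fingers measure 130 mm over their backs; the gripper's body (78 mm by 193 mm) begins 47 mm behind the grasp point.
Start: joints at [-52.535, 20.546, 0.682, 0, -70.136, -16.507], TCP at [0.241, -0.63, 0.227] pointing down, gripper open.
Joint ranges: [-176.03, 176.03], [-82.01, 121.73], [-58.28, 71.71], [-173.87, 95.51], [-174.79, -0.11], [-173.66, 173.66]. Speed limits (degrees/s): [136.94, 136.94, 172.46, 180, 180, 180].

### API

Orientations are given as [roll, pitch, yaw] about the fixed x, y, z axes, in that order (R = Rz(yaw) Ry(pitch) Rx(roll)).
In Python, from plant import sensors, viewer, workorder, ctrl gives the robot as it stands.
- The arm moves only by the shell command python3 -m pendant 'ROWS'. ROWS is JSON, a list of rows, each a list of 3 entries, a list of its own where there are three numbers: the opening, from -1 (shut) to 1 (fully open), so that 0 is half open, then the shift along the tool's x, y, z in m, then the turn, a rotation vector about the tool's x, y, z in degrees. A call has 1 to 10 rows; each row is the pose to reach, as a shift and turn from the pose commanded when the call began, along the tool's axes at that moment; what a row does not reach only later rows make up. A row lasts 1/12 s, in which the tool goes at most 41.7 mm and 7.16 degrees, less where a joint would pass 70% of its speed; a pose out of reach is approached as far as the arm can. A call with a gripper value outside its range is refused whole. The fingers move at their own pace and stop on an object; the grip force is fixed at half the most. Time passes only in rows, so rows that repeat a pose let the fingers close. It gives the time, the measured TCP pose, the force, the opening and the grip force at its end, in the units of the state.
- sensors.get_obs(): the state, without advancing time (a new reading comes with each control period).
- viewer.snapshot(name): name is "scene" or "top" or "wrist"; returns the picture (480x640x3 uint8, red, green, blue); there is no depth.
- viewer.camera_params(name): a dict with "fx", "fy", "cx", "cy" (pixels), "extrinsics" (4x4, takes a point from world to camera coordinates). Camera axes: x right, y up, looking along -z (the intrinsics and any distortion apply to the point x, -y, -z); pixel columns grow to the right and rows downward; lengths in m; the calibration is good to about 2 mm. A picture is of the moment at which its call begins: read the wrist's pose just before it. camera_params takes no time and is no camera call; for the wrist camera it gives the pose at the moment of the call.
- workorder.close_job(): hands the job in; it is judged then, once.
The state is a dict: "clock": time; "joint_pos": joint angles; "qvel": joint speeds; "tau": joint torques, N m; "tool_pos": TCP position; "orientation": TCP orientation; "force": force on the tool from outside, world axes, zero at the start; "moment": the same for the moment, N m; "opening": finger opening in m; "gripper_force": force on a finger pad.
Only numpy, scipy, OpenCV 4.12 (cv2) and the standard library are available. Lean on these libraries where they do the work, as an engineer would, in place of code of your own. Each camera call takes 0.05 s, during which the arm holds its last target. There are 200 camera calls.

## Working session

There is one attempt and no reset: what is moved stays moved. The work goes in short steps, Python scripts to look and compute and a shell command to move; the robot and the scene stay as the last step left them, time stands still between calls to the robot, and variables do not carry over. Pictures are saved under pics/ and viewed, at most 10 in all, crops included, and the job is handed in when it is done.

```bash
ls; mkdir -p pics; cat > h.py <<'E'
import numpy as np,cv2,json
from plant import sensors,viewer,workorder,ctrl
from scipy.spatial.transform import Rotation as R
def snap(n,f):
    im=viewer.snapshot(n); cv2.imwrite('pics/'+f,im[:,:,::-1]); return im
def ray(n,u,v,P=None):
    P=P or viewer.camera_params(n)
    E=np.array(P['extrinsics']); d=np.array([(u-P['cx'])/P['fx'],-(v-P['cy'])/P['fy'],-1.])
    Rm=E[:3,:3]; return -Rm.T@E[:3,3],Rm.T@d
def at(n,u,v,z,P=None):
    o,d=ray(n,u,v,P); return o+d*(z-o[2])/d[2]
def proj(n,p,P=None):
    P=P or viewer.camera_params(n)
    E=np.array(P['extrinsics']); c=E[:3,:3]@np.array(p)+E[:3,3]
    return P['cx']+P['fx']*c[0]/-c[2],P['cy']-P['fy']*c[1]/-c[2]
E
python3 - <<'E'
from h import *
for n in('top','scene'):
    snap(n,n+'0.png')
    P=viewer.camera_params(n); print(P); 
print(sensors.get_obs(),ctrl.hold_point_z)
E
```

```text
pics
{'fx': 613.8078363726501, 'fy': 613.8078363726501, 'cx': 323.9006145337705, 'cy': 238.16085446932576, 'extrinsics': array([[ 0.00474259, -0.99996925, -0.00624598,  0.02019712],
       [ 0.99872534,  0.00442263,  0.05028065, -0.55127005],
       [-0.05025148, -0.00647648,  0.9987156 , -1.16074335],
       [ 0.        ,  0.        ,  0.        ,  1.        ]])}
{'fx': 557.6179446147271, 'fy': 557.6179446147271, 'cx': 314.0330277911617, 'cy': 241.13685865622065, 'extrinsics': array([[-0.60006093, -0.79991403, -0.00802585,  0.3249771 ],
       [ 0.4954524 , -0.37950652,  0.7813461 , -0.35399316],
       [-0.62805557,  0.46487884,  0.62404636, -1.04490373],
       [ 0.        ,  0.        ,  0.        ,  1.        ]])}
{'clock': 0.1, 'joint_pos': array([-5.25326294e+01,  2.05877117e+01,  6.39094010e-01, -1.58632890e-02,
       -7.01356683e+01, -1.65053138e+01]), 'qvel': array([-0.0524888 , -0.08665778,  0.17202617, -0.04036534, -0.090779  ,
        0.04550919]), 'tau': array([-3.33753916e-03, -5.84161198e+01,  2.93749988e+01,  7.01554656e+00,
        1.01499268e-02, -8.34064986e-05]), 'tool_pos': array([ 0.2412746 , -0.6299444 ,  0.22571851]), 'orientation': array([ 1.79914950e+02, -9.64917103e-03, -1.59043337e+02]), 'force': array([-0.20966066, -0.17023358,  1.37852637]), 'moment': array([ 0.02919896, -0.01620371,  0.06348873]), 'gripper_force': 0.0, 'opening': 0.08785828278790796} 0.0188
```

View pics/top0.png

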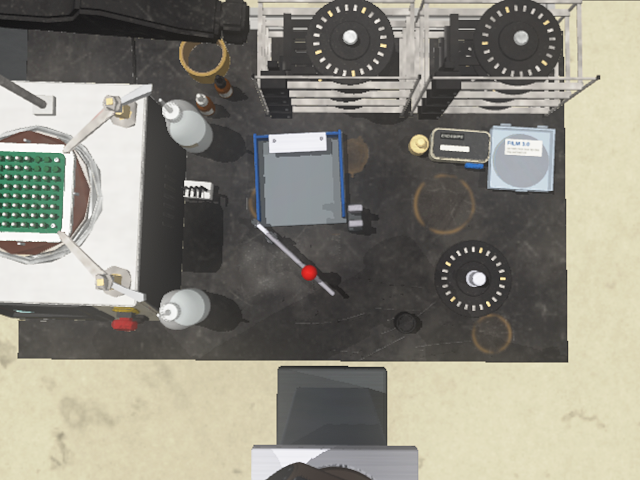

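View pics/scene0.png

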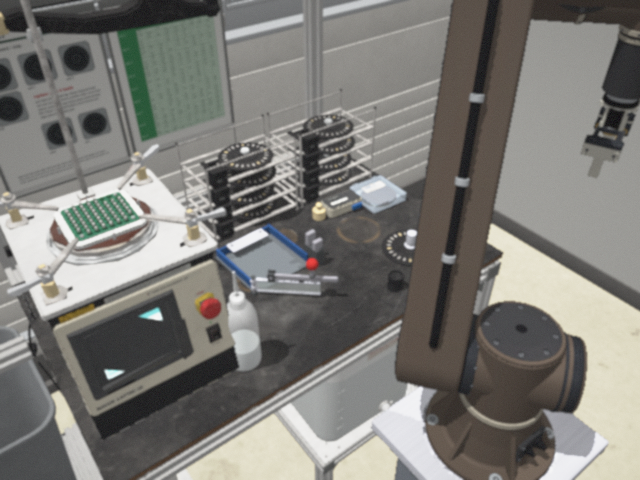

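The top view shows the plate near (474,278), with its knob top near (479,279). The caddy spans (254–347, 131–226), the red ball is at (309,272), the striker/catch is near (355,215), and the loupe is at (406,322).

```bash
python3 - <<'E'
import cv2,numpy as np
im=cv2.imread('pics/top0.png')
a=cv2.resize(im[120:310,240:380],None,fx=3.15,fy=3.15,interpolation=cv2.INTER_CUBIC)
b=cv2.resize(im[230:330,425:525],None,fx=3.5,fy=3.5,interpolation=cv2.INTER_CUBIC)
o=np.zeros((600,800,3),np.uint8);o[:a.shape[0],:a.shape[1]]=a[:600];o[:350,445:795]=b
cv2.imwrite('pics/c1.png',o)
E
```

```text
(no output)
```

View pics/c1.png

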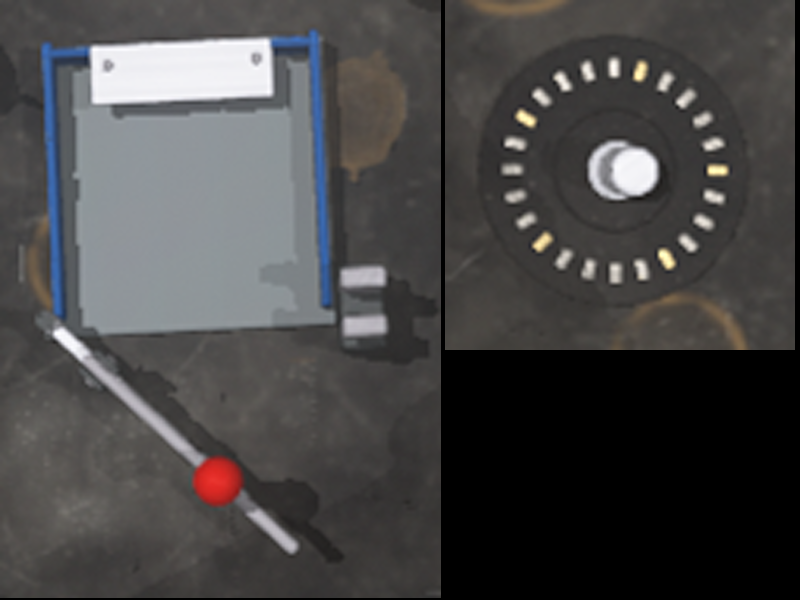

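```bash
cat > fit.py <<'E'
from h import *
from scipy.optimize import least_squares
P=viewer.camera_params('top')
px=lambda u,v:(240+u/3.15,120+v/3.15)
obs=[((48,55,31),(92,104)),((48,-55,31),(273,96)),((-96,-101,75),(363,325)),((84,55,31),(91,45)),((84,-55,31),(270,38))]
def W(p,q):
    c,s=np.cos(p[2]),np.sin(p[2]); return [p[0]+c*q[0]-s*q[1],p[1]+s*q[0]+c*q[1],q[2]]
def G(p,r,z): return W(p,[-.083-r*np.sin(p[3]),.086-r*np.cos(p[3]),z])
def f(p):
    e=[]
    for q,o in obs: e+=list(np.subtract(proj('top',W(p,np.array(q)/1e3),P),px(*o)))
    e+=list(np.subtract(proj('top',G(p,.140,.102),P),px(218,481)))
    e+=list(np.subtract(proj('top',G(p,.200,.067),P),px(293,548)))
    return e
s=least_squares(f,[.65,.05,0,.77]);p=s.x
if __name__=='__main__':
    print(p,np.round(s.fun,1))
    print('home',W(p,[0,0,.006]),'ball',G(p,.14,.102),'pre',W(p,[-.035,0,0]))
    q=lambda u,v:(425+(u-445)/3.5,230+v/3.5)
    print('plate',at('top',*q(634,171),.053,P),at('top',*q(613,170.5),.009,P))
    print('loupe',at('top',406,322,.04,P),'bottle',at('top',168,312,.248,P),'weight',at('top',418,143,.046,P))
E
python3 fit.py
```

```text
[0.66655298 0.07060963 0.04432966 0.77684181] [-0.2 -0.1  0.2  0.1  0.1  0.3 -0.5 -0.1  0.4 -0.3 -0.5 -0.4  0.6  0.5]
home [np.float64(0.6665529803278936), np.float64(0.07060962609252627), 0.006] ball [np.float64(0.4861998844374277), np.float64(0.048757433995413504), 0.102] pre [np.float64(0.6315873642788038), np.float64(0.06905859601298592), 0]
plate [ 0.47545585 -0.26341942  0.053     ] [ 0.47502565 -0.26277087  0.009     ]
loupe [ 0.39465858 -0.13063553  0.04      ] bottle [0.42558742 0.25843942 0.248     ] weight [ 0.72891996 -0.15300546  0.046     ]
```

```bash
cat >> h.py <<'E'
def go(x,y,z,yaw=None):
    o=sensors.get_obs(); Rt=R.from_euler('xyz',o['orientation'],degrees=True)
    s=Rt.inv().apply(np.subtract([x,y,z],o['tool_pos'])); print('shift',np.round(s,4),'len',np.linalg.norm(s))
    if yaw is not None: print('turn',(Rt.inv()*R.from_euler('xyz',[180,0,yaw],degrees=True)).as_rotvec(degrees=True).round(2))
E
python3 -m pendant '[[1,[-0.18,0.13,0.045],[0,0,0]],[1,[-0.35,0.259,0.095],[0,0,0]],[1,[-0.35,0.259,0.095],[0,0,0]],[1,[-0.35,0.259,0.095],[0,0,0]],[1,[-0.35,0.259,0.095],[0,0,0]],[1,[-0.35,0.259,0.095],[0,0,0]],[1,[-0.35,0.259,0.095],[0,0,0]],[1,[-0.35,0.259,0.095],[0,0,0]],[1,[-0.35,0.259,0.095],[0,0,0]],[1,[-0.35,0.259,0.095],[0,0,0]]]'
python3 -m pendant '[[1,[0,0,0],[0,0,0]],[1,[0,0,0],[0,0,0]],[1,[0,0,0],[0,0,0]],[1,[0,0,0],[0,0,0]]]'
python3 - <<'E'
from h import *
go(.4752,-.263,.02)
snap('wrist','w1.png')
print(proj('wrist',[.4752,-.263,.053]),proj('wrist',[.4752,-.263,.009]))
E
```

```text
clock: 0.93
tool_pos: [0.4609, -0.2852, 0.1373]
orientation: [180.0, -0.0, -159.0]
force: [0.8, -0.5, -0.0]
opening: 0.0877
gripper_force: 0.0
clock: 1.27
tool_pos: [0.46, -0.2878, 0.1379]
orientation: [-180.0, -0.0, -159.1]
force: [-0.0, -0.9, -0.6]
opening: 0.0876
gripper_force: 0.0
shift [-0.0231  0.0178  0.1179] len 0.12141166112496009
(np.float64(352.5188338246702), np.float64(277.63086166099436)) (np.float64(348.03466593001343), np.float64(254.89635324674308))
```

View pics/w1.png

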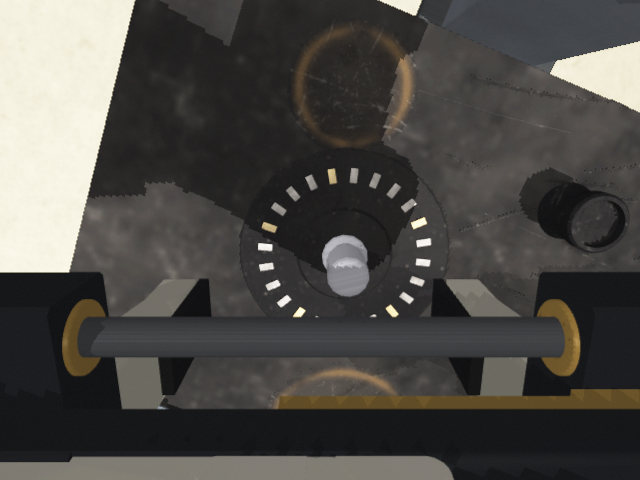

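The knob top is at (347.5,280), about 5 px from the prediction, so I'll correct and descend.

```bash
python3 - <<'E'
from h import *
p=at('wrist',347.5,280,.053);print(p)
go(p[0],p[1],.021)
E
```

```text
[ 0.47767859 -0.26525098  0.053     ]
shift [-0.0247  0.015   0.1169] len 0.12044953546904037
```

```bash
python3 -m pendant '[[0.6,[-0.024,0.016,0.02],[0,0,0]],[0.4,[-0.024,0.016,0.05],[0,0,0]],[0.4,[-0.024,0.016,0.08],[0,0,0]],[0.4,[-0.024,0.016,0.105],[0,0,0]],[0.4,[-0.024,0.016,0.117],[0,0,0]],[0.4,[-0.024,0.016,0.117],[0,0,0]],[-1,[-0.024,0.016,0.117],[0,0,0]],[-1,[-0.024,0.016,0.117],[0,0,0]],[-1,[-0.024,0.016,0.117],[0,0,0]],[-1,[-0.024,0.016,0.117],[0,0,0]]]'
python3 -m pendant '[[-1,[0,0,0],[0,0,0]],[-1,[0,0,0],[0,0,0]],[-1,[0,0,0],[0,0,0]],[-1,[0,0,0],[0,0,0]]]'
```

```text
clock: 2.15
tool_pos: [0.4779, -0.264, 0.0221]
orientation: [-179.9, 0.1, -159.1]
force: [-0.1, 0.1, -0.2]
opening: 0.0401
gripper_force: 0.0
clock: 2.48
tool_pos: [0.4775, -0.2637, 0.0214]
orientation: [-180.0, 0.0, -159.0]
force: [-1.4, 1.0, 6.4]
opening: 0.0253
gripper_force: 30.0
```

```bash
python3 -m pendant '[[-1,[0,0,-0.02],[0,0,0]],[-1,[0,0,-0.05],[0,0,0]],[-1,[0,0,-0.085],[0,0,0]],[-1,[0,0,-0.115],[0,0,0]],[-1,[0,0,-0.12],[0,0,0]],[-1,[0,0,-0.12],[0,0,0]]]'
python3 - <<'E'
from fit import *
c=W(p,[-.035,0,0]);go(c[0],c[1],.14)
E
```

```text
clock: 2.98
tool_pos: [0.4781, -0.2637, 0.1426]
orientation: [-179.9, 0.2, -159.0]
force: [0.8, 0.4, -5.6]
opening: 0.0251
gripper_force: 30.0
shift [-0.2623  0.2558  0.0031] len 0.36642485103643113
```

```bash
python3 -m pendant '[[-1,[-0.015,0.015,0],[0,0,0]],[-1,[-0.04,0.04,0],[0,0,0]],[-1,[-0.07,0.07,0],[0,0,0]],[-1,[-0.1,0.1,0],[0,0,0]],[-1,[-0.13,0.128,0],[0,0,0]],[-1,[-0.16,0.158,0],[0,0,0]],[-1,[-0.19,0.188,0],[0,0,0]],[-1,[-0.22,0.215,0],[0,0,0]],[-1,[-0.245,0.24,0],[0,0,0]],[-1,[-0.262,0.256,0.003],[0,0,0]]]'
python3 -m pendant '[[-1,[0,0,0],[0,0,0]],[-1,[0,0,0],[0,0,0]],[-1,[0,0,0],[0,0,0]]]'
python3 - <<'E'
from fit import *
c=W(p,[-.035,0,0]);go(c[0],c[1],.06)
snap('wrist','w2.png')
for q in [(48,55,31),(48,-55,31),(-96,-101,75),(78,78,36),(78,-78,36)]: print(q,np.round(proj('wrist',W(p,np.array(q)/1e3)),1))
E
```

```text
clock: 3.82
tool_pos: [0.6304, 0.0725, 0.1353]
orientation: [180.0, -0.1, -158.9]
force: [1.4, -1.2, -3.9]
opening: 0.0252
gripper_force: 30.0
clock: 4.07
tool_pos: [0.6286, 0.0688, 0.1353]
orientation: [180.0, -0.2, -159.0]
force: [0.1, 0.2, -4.6]
opening: 0.0255
gripper_force: 30.0
shift [-0.0032 -0.0008  0.0753] len 0.07539778157416255
(48, 55, 31) [359.6 370.6]
(48, -55, 31) [204.8 325. ]
(-96, -101, 75) [162.6  80.6]
(78, 78, 36) [376.8 419.7]
(78, -78, 36) [158.5 357.3]
```

View pics/w2.png

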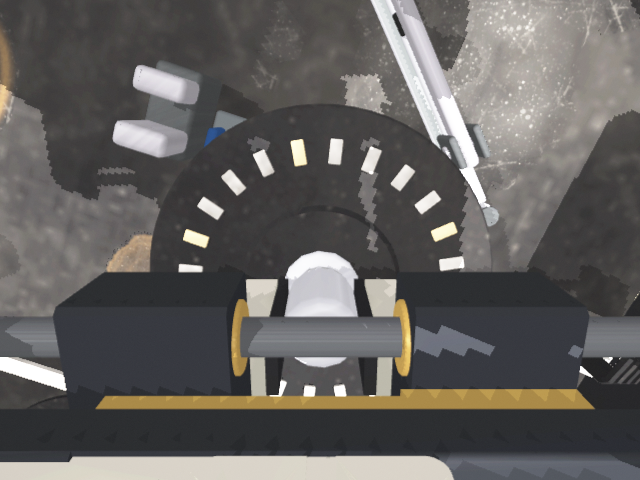

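```bash
python3 -m pendant '[[-1,[-0.003,-0.001,0.015],[0,0,0]],[-1,[-0.003,-0.001,0.04],[0,0,0]],[-1,[-0.003,-0.001,0.065],[0,0,0]],[-1,[-0.003,-0.001,0.085],[0,0,0]],[-1,[-0.003,-0.001,0.097],[0,0,0]],[-1,[-0.003,-0.001,0.102],[0,0,0]],[-1,[-0.003,-0.001,0.104],[0,0,0]],[-1,[-0.003,-0.001,0.104],[0,0,0]]]'
python3 -m pendant '[[-1,[0,0,0.002],[0,0,0]],[-1,[0,0,0.003],[0,0,0]],[-1,[0,0,0.004],[0,0,0]],[-1,[0,0,0.004],[0,0,0]]]'
python3 - <<'E'
from fit import *
c=W(p,[0,0,0]);go(c[0],c[1],.0274)
E
```

```text
clock: 4.78
tool_pos: [0.6337, 0.069, 0.0343]
orientation: [-180.0, 0.0, -159.1]
force: [0.1, 0.3, -4.3]
opening: 0.026
gripper_force: 30.0
clock: 5.12
tool_pos: [0.6335, 0.0694, 0.0302]
orientation: [180.0, 0.0, -159.0]
force: [0.2, 0.3, -3.5]
opening: 0.0256
gripper_force: 30.0
shift [-0.0313 -0.0107  0.0029] len 0.033158996665288015
```

```bash
python3 -m pendant '[[-1,[0,0,0.001],[0,0,0]],[-1,[0,0,0.002],[0,0,0]],[-1,[0,0,0.003],[0,0,0]],[-1,[0,0,0.003],[0,0,0]],[-1,[0,0,0.003],[0,0,0]]]'
```

```text
clock: 5.53
tool_pos: [0.6335, 0.0694, 0.0274]
orientation: [-180.0, 0.0, -159.0]
force: [-2.9, 1.1, 4.0]
opening: 0.0254
gripper_force: 30.0
```

```bash
python3 -m pendant '[[-1,[-0.004,-0.0013,0],[0,0,0]],[-1,[-0.009,-0.003,0],[0,0,0]],[-1,[-0.014,-0.0047,0],[0,0,0]],[-1,[-0.019,-0.0065,0],[0,0,0]],[-1,[-0.024,-0.0082,0],[0,0,0]],[-1,[-0.028,-0.0096,0],[0,0,0]],[-1,[-0.031,-0.0106,0],[0,0,0]],[-1,[-0.031,-0.0106,0],[0,0,0]],[-1,[-0.031,-0.0106,0],[0,0,0]]]'
python3 - <<'E'
from fit import *
c=W(p,[0,0,0]);go(c[0],c[1],.0274)
E
```

```text
clock: 6.28
tool_pos: [0.6659, 0.0701, 0.0275]
orientation: [-180.0, -0.0, -159.0]
force: [-4.6, -1.7, 6.6]
opening: 0.0257
gripper_force: 30.0
shift [-0.0008  0.0003  0.0001] len 0.0008447951493823857
```

```bash
python3 -m pendant '[[-0.2,[0,0,0],[0,0,0]],[0.1,[0,0,0],[0,0,0]],[0.3,[0,0,0],[0,0,0]],[0.3,[0,0,0],[0,0,0]],[0.3,[0,0,-0.02],[0,0,0]],[0.3,[0,0,-0.06],[0,0,0]],[0.3,[0,0,-0.1],[0,0,0]],[0.3,[0,0,-0.14],[0,0,0]],[0.3,[0,0,-0.14],[0,0,0]],[0.3,[0,0,-0.14],[0,0,0]]]'
python3 - <<'E'
from fit import *
snap('top','t2.png')
b=G(p,.14,.102);print(b,np.degrees(p[2:]))
go(b[0],b[1],.17)
c=W(p,[0,0,0.059]);print('knob',proj('top',c),proj('top',W(p,[0,0,.015])))
im=cv2.imread('pics/t2.png');cv2.imwrite('pics/t2c.png',cv2.resize(im[120:310,230:410],None,fx=3.15,fy=3.15,interpolation=cv2.INTER_CUBIC))
E
```

```text
clock: 7.12
tool_pos: [0.6679, 0.071, 0.1705]
orientation: [-180.0, 0.4, -159.0]
force: [-0.3, -0.7, -1.6]
opening: 0.0571
gripper_force: 0.0
[np.float64(0.4861998844374277), np.float64(0.048757433995413504), 0.102] [ 2.53990257 44.50975714]
shift [ 0.1763  0.044  -0.0024] len 0.18168442350152403
knob (np.float64(298.1664865736727), np.float64(174.54540036613653)) (np.float64(299.2680541113464), np.float64(178.06611593314943))
```

View pics/t2c.png

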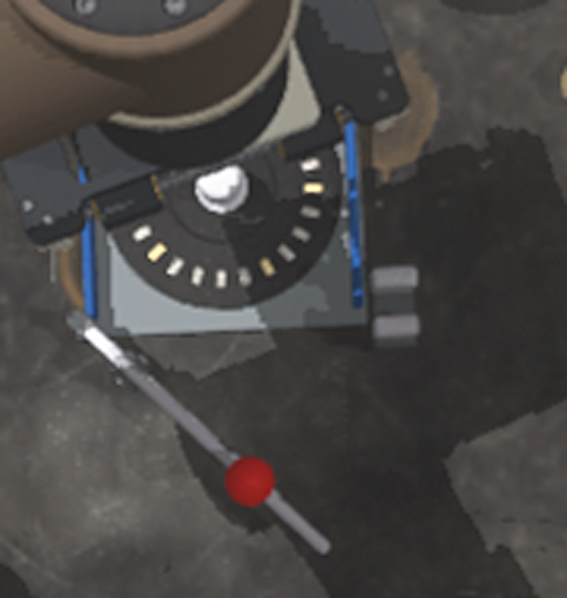

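The plate sits under the lip around the expected spot, with its knob at (300,180). The gate and ball haven't moved.

```bash
python3 -m pendant '[[0.3,[0.03,0.007,0],[0,0,-5]],[0.3,[0.065,0.016,0],[0,0,-11]],[0.3,[0.1,0.025,0],[0,0,-17]],[0.3,[0.135,0.034,0],[0,0,-23]],[0.3,[0.165,0.041,0],[0,0,-27]],[0.3,[0.1763,0.044,0],[0,0,-27]],[0.3,[0.1763,0.044,0],[0,0,-27]],[0.3,[0.1763,0.044,0],[0,0,-27]],[0.3,[0.1763,0.044,0],[0,0,-27]]]'
python3 - <<'E'
from fit import *
snap('wrist','w3.png');snap('top','t3.png')
b=G(p,.14,.102);print(proj('wrist',b),proj('wrist',G(p,.2,.067)),sensors.get_obs()['joint_pos'])
go(b[0],b[1],.083,-132)
for z in (.0,):
  for q in [(0,0,59),(0,0,19)]: print(q,proj('wrist',W(p,np.array(q)/1e3)),proj('top',W(p,np.array(q)/1e3)))
a=cv2.imread('pics/w3.png');t=cv2.imread('pics/t3.png')
o=np.zeros((600,800,3),np.uint8);o[:360,:480]=cv2.resize(a,(480,360));o[:480,480:800]=cv2.resize(t[120:270,250:350],(320,480),interpolation=cv2.INTER_CUBIC)
cv2.imwrite('pics/c3.png',o)
E
```

```text
clock: 7.92
tool_pos: [0.4865, 0.0488, 0.1665]
orientation: [-180.0, -0.0, -132.1]
force: [-0.0, 0.4, 0.2]
opening: 0.0568
gripper_force: 0.0
(np.float64(323.51830142313787), np.float64(251.68797771673047)) (np.float64(322.9741238825167), np.float64(135.04298302478472)) [ 2.88118606e+01  5.88074989e+00 -2.71894048e+01  8.21149727e-03
 -5.69773399e+01 -7.08933911e+01]
shift [0.0002 0.0003 0.0832] len 0.08324661784202045
turn [ 0.01 -0.05 -0.08]
(0, 0, 59) (np.float64(157.06902085131685), np.float64(415.7964678738989)) (np.float64(298.1664865736727), np.float64(174.54540036613653))
(0, 0, 19) (np.float64(175.13381084227473), np.float64(382.68830832555875)) (np.float64(299.1713142498015), np.float64(177.75692605160037))
```

View pics/c3.png

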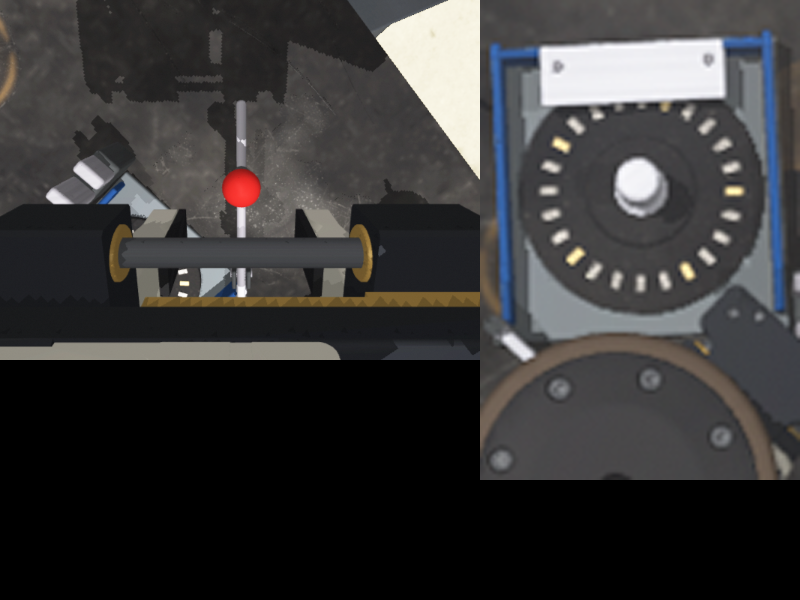

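The ball sits at wrist (321.5,250) as predicted. The plate is seated under the lip, at about x=-4 mm, y=-2 mm.

```bash
python3 -m pendant '[[0.3,[0,0,0.03],[0,0,0]],[0.3,[0,0,0.06],[0,0,0]],[0.3,[0,0,0.08],[0,0,0]],[0.3,[0,0,0.083],[0,0,0]],[0.3,[0,0,0.083],[0,0,0]],[-1,[0,0,0.083],[0,0,0]],[-1,[0,0,0.083],[0,0,0]],[-1,[0,0,0.083],[0,0,0]],[-1,[0,0,0.083],[0,0,0]],[-1,[0,0,0.083],[0,0,0]]]'
python3 -m pendant '[[-1,[0,0,0],[0,0,0]],[-1,[0,0,0],[0,0,0]]]'
python3 - <<'E'
from fit import *
# path: grasp pt along gate arc with bar lift a; shifts in current tool frame
o=sensors.get_obs();Rt=R.from_euler('xyz',o['orientation'],degrees=True)
def B(g,a): # ball at bar angle a
    r=.045+.095*np.cos(a)-.042*np.sin(a); z=.060+.042*np.cos(a)+.095*np.sin(a)
    pp=p.copy();pp[3]=g;return np.array(G(pp,r,z))
b0=B(p[3],0)
for g,a in [(p[3],.1),(p[3],.2),(p[3],.3)]+[(g,.3) for g in (.7,.6,.5,.4,.3,.2,.15,.1,.05,.02,0)]+[(0,.2),(0,.1),(0,0)]:
    print(round(g,2),a,Rt.inv().apply(B(g,a)-b0).round(4),round(np.degrees(g-p[3]),1))
E
```

```text
clock: 8.85
tool_pos: [0.4862, 0.0487, 0.0846]
orientation: [-180.0, 0.1, -132.0]
force: [1.2, 0.6, 0.3]
opening: 0.0292
gripper_force: 0.0
clock: 9.02
tool_pos: [0.4861, 0.0486, 0.0844]
orientation: [-180.0, 0.1, -132.0]
force: [-0.7, -0.2, 3.8]
opening: 0.0265
gripper_force: 30.0
0.78 0.1 [-0.0047 -0.     -0.0093] 0.0
0.78 0.2 [-0.0103 -0.     -0.018 ] 0.0
0.78 0.3 [-0.0167  0.     -0.0262] 0.0
0.7 0.3 [-0.0171 -0.0095 -0.0262] -4.4
0.6 0.3 [-0.0186 -0.0217 -0.0262] -10.1
0.5 0.3 [-0.0214 -0.0337 -0.0262] -15.9
0.4 0.3 [-0.0254 -0.0454 -0.0261] -21.6
0.3 0.3 [-0.0305 -0.0566 -0.0261] -27.3
0.2 0.3 [-0.0367 -0.0672 -0.0261] -33.1
0.15 0.3 [-0.0402 -0.0723 -0.0261] -35.9
0.1 0.3 [-0.0439 -0.0772 -0.0261] -38.8
0.05 0.3 [-0.0479 -0.0819 -0.0261] -41.6
0.02 0.3 [-0.0504 -0.0847 -0.0261] -43.4
0 0.3 [-0.0522 -0.0864 -0.0261] -44.5
0 0.2 [-0.0476 -0.0909 -0.0179] -44.5
0 0.1 [-0.0436 -0.0948 -0.0092] -44.5
0 0 [-0.0403 -0.0981  0.0001] -44.5
```

```bash
python3 -m pendant '[[-1,[-0.0023,0,-0.0047],[0,0,0]],[-1,[-0.0047,0,-0.0093],[0,0,0]],[-1,[-0.0075,0,-0.0137],[0,0,0]],[-1,[-0.0103,0,-0.018],[0,0,0]],[-1,[-0.0135,0,-0.022],[0,0,0]],[-1,[-0.0167,0,-0.0262],[0,0,0]],[-1,[-0.0167,0,-0.0262],[0,0,0]],[-1,[-0.0167,0,-0.0262],[0,0,0]]]'
python3 - <<'E'
from h import *
snap('scene','s4.png');snap('wrist','w4.png')
a=cv2.imread('pics/w4.png');t=cv2.imread('pics/s4.png')
o=np.zeros((600,800,3),np.uint8);o[:300,:400]=cv2.resize(a,(400,300));o[:400,400:800]=cv2.resize(t[210:330,220:340],(400,400),interpolation=cv2.INTER_CUBIC)
cv2.imwrite('pics/c4.png',o)
E
```

```text
clock: 9.68
tool_pos: [0.4968, 0.0608, 0.1101]
orientation: [180.0, -0.0, -132.0]
force: [-0.4, -1.5, 0.3]
opening: 0.0259
gripper_force: 30.0
```

View pics/c4.png

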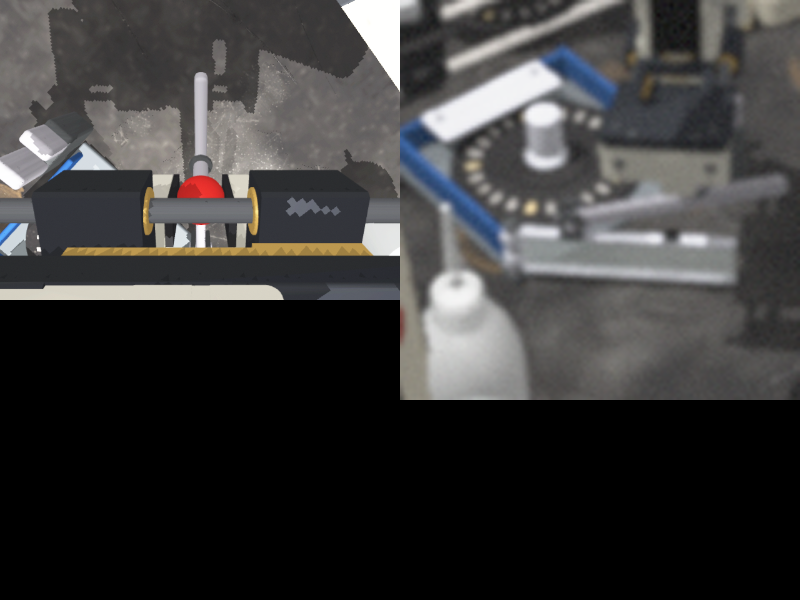

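The bar is clearly lifted in the grip, so I'll swing the gate.

```bash
python3 -m pendant '[[-1,[-0.0002,-0.0045,0],[0,0,-2.1]],[-1,[-0.0004,-0.0095,0],[0,0,-4.4]],[-1,[-0.001,-0.0156,0],[0,0,-7.3]],[-1,[-0.0019,-0.0217,0],[0,0,-10.1]],[-1,[-0.0032,-0.0277,0],[0,0,-13]],[-1,[-0.0047,-0.0337,0],[0,0,-15.9]],[-1,[-0.0066,-0.0396,0],[0,0,-18.8]],[-1,[-0.0087,-0.0454,0],[0,0,-21.6]],[-1,[-0.0112,-0.051,0],[0,0,-24.5]],[-1,[-0.0138,-0.0566,0],[0,0,-27.3]]]'
cat >> fit.py <<'E'
def B(g,a):
    r=.045+.095*np.cos(a)-.042*np.sin(a); z=.060+.042*np.cos(a)+.095*np.sin(a)
    pp=p.copy();pp[3]=g;return np.array(G(pp,r,z))
def plan(L,dz=.0012):
    o=sensors.get_obs();Rt=R.from_euler('xyz',o['orientation'],degrees=True)
    for g,a in L:
        yaw=-90-np.degrees(g)+np.degrees(p[2])
        t=B(g,a)-[0,0,.0188-dz]
        print(round(g,2),a,Rt.inv().apply(t-o['tool_pos']).round(4),(Rt.inv()*R.from_euler('xyz',[180,0,yaw],degrees=True)).as_rotvec(degrees=True).round(1)[2])
E
python3 -m pendant '[[-1,[0,0,0],[0,0,0]]]'
python3 -c "
from fit import *
plan([(g,.3) for g in (.3,.25,.2,.15,.1,.06,.03,0,-.01)])"
```

```text
clock: 10.62
tool_pos: [0.5482, 0.0327, 0.1098]
orientation: [180.0, -0.0, -104.6]
force: [-1.0, -1.5, -0.9]
opening: 0.0262
gripper_force: 30.0
clock: 10.7
tool_pos: [0.5488, 0.0326, 0.1098]
orientation: [180.0, -0.1, -104.6]
force: [-0.6, -3.3, 0.5]
opening: 0.0262
gripper_force: 30.0
0.3 0.3 [-0.0009  0.0004 -0.0008] 0.0
0.25 0.3 [-0.001  -0.0058 -0.0008] -2.8
0.2 0.3 [-0.0015 -0.012  -0.0008] -5.7
0.15 0.3 [-0.0023 -0.0181 -0.0008] -8.6
0.1 0.3 [-0.0033 -0.0241 -0.0008] -11.4
0.06 0.3 [-0.0044 -0.029  -0.0008] -13.7
0.03 0.3 [-0.0053 -0.0325 -0.0008] -15.4
0 0.3 [-0.0064 -0.0361 -0.0008] -17.2
-0.01 0.3 [-0.0068 -0.0373 -0.0008] -17.7
```

```bash
python3 -m pendant '[[-1,[-0.0002,-0.006,0],[0,0,-2.8]],[-1,[-0.0007,-0.0122,0],[0,0,-5.7]],[-1,[-0.0015,-0.0183,0],[0,0,-8.6]],[-1,[-0.0025,-0.0243,0],[0,0,-11.4]],[-1,[-0.0036,-0.0291,0],[0,0,-13.7]],[-1,[-0.0045,-0.0327,0],[0,0,-15.4]],[-1,[-0.0056,-0.0363,0],[0,0,-17.2]],[-1,[-0.0056,-0.0365,0],[0,0,-17.2]],[-1,[-0.0056,-0.0365,0],[0,0,-17.2]]]'
python3 -c "
from fit import *
plan([(0,a) for a in (.3,.25,.2,.15,.1,.05,0)])
snap('wrist','w5.png');snap('scene','s5.png')
a=cv2.imread('pics/w5.png');t=cv2.imread('pics/s5.png')
o=np.zeros((600,800,3),np.uint8);o[:300,:400]=cv2.resize(a,(400,300));o[:400,400:800]=cv2.resize(t[210:330,220:340],(400,400),interpolation=cv2.INTER_CUBIC)
cv2.imwrite('pics/c5.png',o)
"
```

```text
clock: 11.45
tool_pos: [0.5849, 0.029, 0.11]
orientation: [-180.0, -0.0, -87.7]
force: [-0.1, -5.3, 1.3]
opening: 0.0264
gripper_force: 30.0
0 0.3 [-0.0006 -0.0004 -0.0006] -0.2
0 0.25 [ 0.0027 -0.0004  0.0034] -0.2
0 0.2 [ 0.0058 -0.0004  0.0076] -0.2
0 0.15 [ 0.0087 -0.0004  0.0119] -0.2
0 0.1 [ 0.0114 -0.0004  0.0164] -0.2
0 0.05 [ 0.0138 -0.0004  0.0209] -0.2
0 0 [ 0.0161 -0.0005  0.0256] -0.2
```

View pics/c5.png

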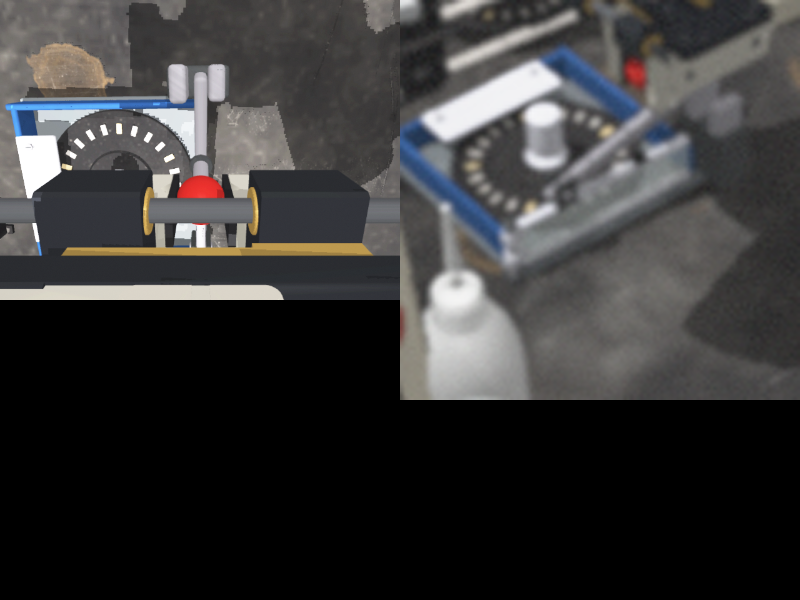

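The bar tip at (201,75) in the crop sits midway between the striker and the catch back. Next I'll lower it.

```bash
python3 -m pendant '[[-1,[0.003,0,0.0037],[0,0,0]],[-1,[0.006,0,0.008],[0,0,0]],[-1,[0.009,0,0.0123],[0,0,0]],[-1,[0.0118,0,0.0168],[0,0,0]],[-1,[0.0142,0,0.0213],[0,0,0]],[-1,[0.0162,0,0.0252],[0,0,0]],[-1,[0.0165,0,0.0258],[0,0,0]],[-1,[0.0165,0,0.0258],[0,0,0]]]'
```

```text
clock: 12.22
tool_pos: [0.5865, 0.0134, 0.0845]
orientation: [-179.9, 0.0, -87.5]
force: [-0.1, -1.7, 5.0]
opening: 0.026
gripper_force: 30.0
```

```bash
python3 -m pendant '[[-0.1,[0,0,0],[0,0,0]],[0.2,[0,0,0],[0,0,0]],[0.2,[0,0,0],[0,0,0]],[0.2,[0,0,0],[0,0,0]],[0.2,[0,0,-0.015],[0,0,0]],[0.2,[0,0,-0.04],[0,0,0]],[0.2,[0,0,-0.075],[0,0,0]],[0.2,[0,0,-0.11],[0,0,0]],[0.2,[0,0,-0.11],[0,0,0]]]'
python3 -m pendant '[[0.2,[0.04,0,0],[0,0,0]],[0.2,[0.08,0,0],[0,0,0]],[0.2,[0.12,0,0],[0,0,0]],[0.2,[0.16,0,0],[0,0,0]],[0.2,[0.2,0,0],[0,0,0]],[0.2,[0.24,0,0],[0,0,0]],[0.2,[0.24,0,0],[0,0,0]],[0.2,[0.24,0,0],[0,0,0]]]'
python3 -c "
from fit import *
snap('top','t6.png');snap('scene','s6.png')
print([proj('top',x) for x in (B(0,0),W(p,[-.083,-.114,.067]))])
a=cv2.imread('pics/t6.png');t=cv2.imread('pics/s6.png')
o=np.zeros((600,800,3),np.uint8);o[:450,:420]=cv2.resize(a[110:260,240:380],(420,450),interpolation=cv2.INTER_CUBIC);o[:380,420:800]=cv2.resize(t[210:330,220:340],(380,380),interpolation=cv2.INTER_CUBIC)
cv2.imwrite('pics/c6.png',o)
"
```

```text
clock: 12.97
tool_pos: [0.5893, 0.0134, 0.2015]
orientation: [-179.4, 0.1, -87.5]
force: [2.4, 0.1, 1.9]
opening: 0.0524
gripper_force: 0.0
clock: 13.63
tool_pos: [0.5953, -0.229, 0.1931]
orientation: [179.9, 0.0, -87.8]
force: [0.2, 0.7, -0.5]
opening: 0.0521
gripper_force: 0.0
[(np.float64(329.1764827849254), np.float64(216.05593845125483)), (np.float64(361.8981972401816), np.float64(216.39427071364153))]
```

View pics/c6.png

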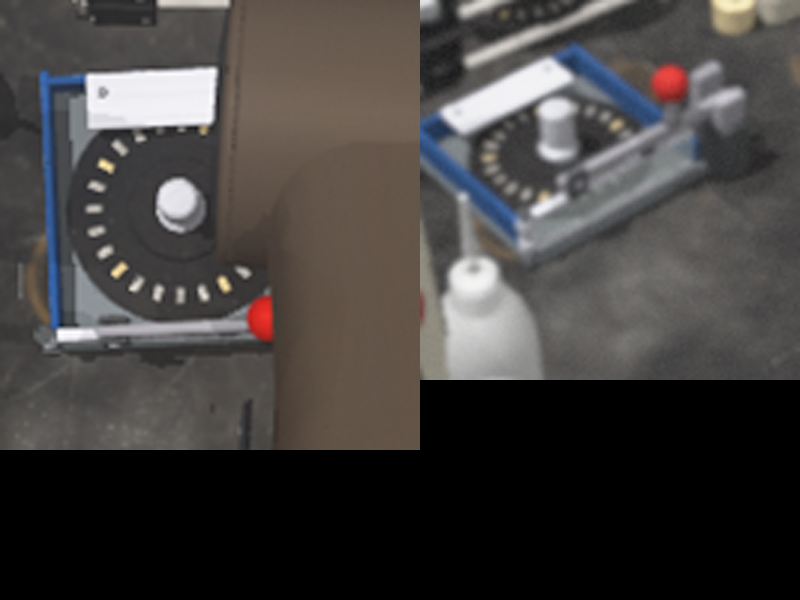

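```bash
python3 -c "
from fit import *
for g,a in((0,0),(0,.1),(.05,0)):print(g,a,proj('scene',B(g,a)))
t=cv2.imread('pics/s6.png').astype(int);m=(t[:,:,2]>140)&(t[:,:,1]<90)&(t[:,:,0]<90);v,u=np.nonzero(m[210:300,270:340]);print(u.mean()+270,v.mean()+210,(u.min()+u.max())/2+270,(v.min()+v.max())/2+210)
"
```

```text
0 0 (np.float64(298.3082127040429), np.float64(236.51858628150205))
0 0.1 (np.float64(296.67596362875224), np.float64(234.24611686474185))
0.05 0 (np.float64(300.05121172579345), np.float64(237.9262015675268))
298.0470588235294 235.08235294117648 298.0 235.5
```

```bash
python3 -c "
from plant import workorder
print(workorder.close_job())"
```

```text
the job is handed in; nothing more can be done
None
```

I loaded the plate under the lip, closed the gate with the bar dropped in the catch, and handed the job in at about 14 s; the last pictures agree with all of this, but no verdict came back.

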